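# Find the free socket bay and open its cover

## Robot

A 6-joint arm with a two-finger parallel gripper is mounted at the origin on the work surface. World frame = base frame: x ahead of the robot, y to its left, z up, the work surface at z = 0. Lengths are in mm, angles in rad, forces in N, time in s.
With the tool pointing down it reaches from about 400 to 925 mm from the base axis. Payload 12.5 kg.
Tool frame: the origin (TCP) lies midway between the tips of the shut fingers; the grasp point (between the pads) lies 19 mm behind it; z points along the fingers, y is the line along which they close (so a half turn about z gives the same grasp; the last joint's range is limited). The gripper opens to 95 mm and grips with 3 to 60 N. Pads are 20 mm wide; open, the fingers measure 119 mm over their backs; the gripper's body (75 mm by 180 mm) begins 59 mm behind the grasp point.
Start: joints at [-1.326, 0.491, 1.559, -0, 1.092, -0.106], TCP at [214.805, -586.949, 186.661] pointing down, gripper open.
Joint ranges: [-3.1, 3.1], [-0.84, 2.19], [0.05, 2.79], [-1.13, 4.28], [0.06, 2.93], [-2.69, 2.69]. Speed limits (rad/s): [2.22, 2.22, 2.79, 3.14, 3.14, 3.14].

## Interface

Orientations are given as [roll, pitch, yaw] about the fixed x, y, z axes, in that order (R = Rz(yaw) Ry(pitch) Rx(roll)).
In Python, from cell import env gives the robot as it stands.
- The arm moves only by the tool arm_command, never from a script. Its argument "targets" is a list of rows, each a list of 5 numbers: the shift along the tool's x, y, z in mm, then the turn about the tool's z in degrees, then the opening, from 0 (shut) to 1 (fully open). In form: [[tx, ty, tz, roll, fingers], ...]. A call has 1 to 5 rows; each row is the pose to reach, as a shift and turn from the pose commanded when the call began, along the tool's axes at that moment; what a row does not reach only later rows make up. A row lasts 1/10 s, in which the tool goes at most 50 mm and 8.59 degrees, less where a joint would pass 70% of its speed; a pose out of reach is approached as far as the arm can. A call with a gripper value outside its range is refused whole. The fingers move at their own pace and stop on an object; the grip force is fixed at half the most. Time passes only in rows, so rows that repeat a pose let the fingers close. It gives the time, the measured TCP pose, the force, the opening and the grip force at its end, in the units of the state.
- env.state(): the state, without advancing time (a new reading comes with each control period).
- env.read_camera(name): name is "scene" or "top" or "wrist"; returns a dict with "frame" (420x560x3 uint8, red, green, blue), "vertical_fov" (degrees; the focal length in pixels is half the picture's height over the tangent of half this angle, whatever the lens; pixels are square), "cx", "cy" (the principal point, pixels), "world_from_camera" (4x4, takes a point from camera to world coordinates); the wrist camera has in their place "hand_eye" (4x4, takes a point from camera to tool coordinates, whose origin is the TCP and whose axes are the flange's). Camera axes: x right, y down, z forward; pixel columns grow to the right and rows downward; lengths in mm; the calibration is good to about 2 mm. A picture is of the moment at which its call begins: read the wrist's pose just before it. There is no depth.
- env.job_done(): hands the job in; it is judged then, once.
The state is a dict: "t": time; "joints": joint angles; "qvel": joint speeds; "tau": joint torques, N m; "eef_pos": TCP position; "tcp_rot": TCP orientation; "ft_force": force on the tool from outside, world axes, zero at the start; "moment": the same for the moment, N m; "opening": opening from 0.0 (shut) to 1.0 (fully open); "grip_force": force on a finger pad.
Only numpy, scipy, OpenCV 4.12 (cv2) and the standard library are available. Lean on these libraries where they do the work, as an engineer would, in place of code of your own. Each camera call takes 0.05 s, during which the arm holds its last target. There are 200 camera calls.

## Task

Under one of the four identical tip-up covers of the bench power box there is a free socket; under the other three a plugged-in adapter keeps the cover from tipping. Press lightly with the fingertips on the ribbed back ends until you find the cover that rocks, then push its raised front end over until the cover stands upright, and leave it standing. Do not grip or force any cover, and leave the things around the box where they are.

Things in the scene. Friction and masses are not known exactly. Their poses are not given: they have to be found in the camera images.
- power_box: grey mains power box fixed to the bench, 105 mm high, long side along own y; four identical plain aluminium covers lie flush in its top. Origin: on the bench (z = 0) below the middle of the row of covers, on their pivot line. Own x points to the back (away from the robot), own y to the left. Outer faces from the origin: front 86 mm, back 71 mm, right 176 mm, left 232 mm (a closed deck with a 9 mm high switch)
- bays (a point): centre of the socket strip inside the box, on its top, 67 mm below the box top and 30 mm behind the pivot line. Each cover has its own bay, with partitions between. In three bays an adapter (black block) stands on the socket 1.5 mm under the cover's back end, which then gives under 4 mm when pressed (a cover bears 60 N). Which bay is free varies and cannot be seen while the covers are shut
- cover_1 (a joint): turn of cover 1 (leftmost, own y +126 mm), rad. Plate 125 (own x) x 72 x 3 mm, 12 mm from the next, on pins 70 mm from its front end, 55 mm from its ribbed back end: back dips, front rises. 0 flush (start; the front end cannot go down), up to 0.07 if pressed over an adapter, 1.57 upright (stop). Light hinge friction (0.05 N m; 1 to 3 N on the back end moves a free cover); stays where left
- cover_1_back (a point): where to press cover 1: on its upper face, on the ribbed back end, midway across, 17 mm from the back edge, 38 mm behind the pivot line; moves with the cover. The back rim of the opening is 19 mm behind it
- cover_1_front (a point): upper edge of the front end of cover 1, midway across, 70 mm ahead of the pivot line (towards the robot); moves with the cover: 105 mm above the bench when shut, about 173 mm when upright. Smooth metal. Push it within 20 mm below this edge and rise with it along its arc about the pivot: pushed lower or straight back while under 1 rad it can jam on the finger or catch on the gripper
- cover_2 (a joint): turn of cover 2 (second from the left, own y +42 mm), rad. Plate 125 (own x) x 72 x 3 mm, 12 mm from the next, on pins 70 mm from its front end, 55 mm from its ribbed back end: back dips, front rises. 0 flush (start; the front end cannot go down), up to 0.07 if pressed over an adapter, 1.57 upright (stop). Light hinge friction (0.05 N m; 1 to 3 N on the back end moves a free cover); stays where left
- cover_2_back (a point): where to press cover 2: on its upper face, on the ribbed back end, midway across, 17 mm from the back edge, 38 mm behind the pivot line; moves with the cover. The back rim of the opening is 19 mm behind it
- cover_2_front (a point): upper edge of the front end of cover 2, midway across, 70 mm ahead of the pivot line (towards the robot); moves with the cover: 105 mm above the bench when shut, about 173 mm when upright. Smooth metal. Push it within 20 mm below this edge and rise with it along its arc about the pivot: pushed lower or straight back while under 1 rad it can jam on the finger or catch on the gripper
- cover_3 (a joint): turn of cover 3 (third from the left, own y -42 mm), rad. Plate 125 (own x) x 72 x 3 mm, 12 mm from the next, on pins 70 mm from its front end, 55 mm from its ribbed back end: back dips, front rises. 0 flush (start; the front end cannot go down), up to 0.07 if pressed over an adapter, 1.57 upright (stop). Light hinge friction (0.05 N m; 1 to 3 N on the back end moves a free cover); stays where left
- cover_3_back (a point): where to press cover 3: on its upper face, on the ribbed back end, midway across, 17 mm from the back edge, 38 mm behind the pivot line; moves with the cover. The back rim of the opening is 19 mm behind it
- cover_3_front (a point): upper edge of the front end of cover 3, midway across, 70 mm ahead of the pivot line (towards the robot); moves with the cover: 105 mm above the bench when shut, about 173 mm when upright. Smooth metal. Push it within 20 mm below this edge and rise with it along its arc about the pivot: pushed lower or straight back while under 1 rad it can jam on the finger or catch on the gripper
- cover_4 (a joint): turn of cover 4 (rightmost, own y -126 mm), rad. Plate 125 (own x) x 72 x 3 mm, 12 mm from the next, on pins 70 mm from its front end, 55 mm from its ribbed back end: back dips, front rises. 0 flush (start; the front end cannot go down), up to 0.07 if pressed over an adapter, 1.57 upright (stop). Light hinge friction (0.05 N m; 1 to 3 N on the back end moves a free cover); stays where left
- cover_4_back (a point): where to press cover 4: on its upper face, on the ribbed back end, midway across, 17 mm from the back edge, 38 mm behind the pivot line; moves with the cover. The back rim of the opening is 19 mm behind it
- cover_4_front (a point): upper edge of the front end of cover 4, midway across, 70 mm ahead of the pivot line (towards the robot); moves with the cover: 105 mm above the bench when shut, about 173 mm when upright. Smooth metal. Push it within 20 mm below this edge and rise with it along its arc about the pivot: pushed lower or straight back while under 1 rad it can jam on the finger or catch on the gripper
- tip_tin: small round steel tin, 36 mm across, 19 mm high, loose on the deck at the left end of the power box; origin at the centre of its underside
- flux_jar: small jar with a black cap, 44 mm across, 48 mm high, loose on the bench behind the power box; origin at the centre of its underside
- tip_cleaner: black pot with brass wool, 76 mm across, about 56 mm high, loose on the bench to the left of the power box; origin at the centre of its underside
- screwdriver: screwdriver 160 mm long, lying loose on the bench to the right of the power box; it lies along its own x

How it is judged (in metres and radians):
On the way:
1. a cover rocks under the fingers that press it (((value of joint cover_1 above 0.12 rad and contact force between the fingers and cover_1 above 0.3 N) or (value of joint cover_2 above 0.12 rad and contact force between the fingers and cover_2 above 0.3 N) or (value of joint cover_3 above 0.12 rad and contact force between the fingers and cover_3 above 0.3 N) or (value of joint cover_4 above 0.12 rad and contact force between the fingers and cover_4 above 0.3 N))).
At the end, for the whole second after the job is handed in: The one free cover stands within 15 degrees of upright (joint above 1.31 rad), at rest, the other three lie shut (below 0.1 rad), and the tin, jar, cleaner pot and screwdriver are within 15 mm of where they were (((value of joint cover_1 above 1.31 rad and value of joint each of cover_2, cover_3, cover_4 below 0.1 rad) or (value of joint cover_2 above 1.31 rad and value of joint each of cover_1, cover_3, cover_4 below 0.1 rad) or (value of joint cover_3 above 1.31 rad and value of joint each of cover_1, cover_2, cover_4 below 0.1 rad) or (value of joint cover_4 above 1.31 rad and value of joint each of cover_1, cover_2, cover_3 below 0.1 rad)) and velocity of joint cover_1 between -0.05 and 0.05 rad/s and velocity of joint cover_2 between -0.05 and 0.05 rad/s and velocity of joint cover_3 between -0.05 and 0.05 rad/s and velocity of joint cover_4 between -0.05 and 0.05 rad/s and distance of each of tip_tin, flux_jar, tip_cleaner, screwdriver from where it was at the start of the episode below 0.015 m); the robot touches nothing.
It fails at once if a cover is forced (over 70 N) (contact force between the fingers and cover_1 above 70 N or contact force between the fingers and cover_2 above 70 N or contact force between the fingers and cover_3 above 70 N or contact force between the fingers and cover_4 above 70 N).
It fails at once if a cover is gripped, or forced, on its way open (over 35 N) ((contact force between the fingers and cover_1 above 35 N and value of joint cover_1 between 0.3 and 1.3 rad) or (contact force between the fingers and cover_2 above 35 N and value of joint cover_2 between 0.3 and 1.3 rad) or (contact force between the fingers and cover_3 above 35 N and value of joint cover_3 between 0.3 and 1.3 rad) or (contact force between the fingers and cover_4 above 35 N and value of joint cover_4 between 0.3 and 1.3 rad)).
It fails at once if a bystander is lifted or shoved more than 15 mm (distance of any of tip_tin, flux_jar, tip_cleaner, screwdriver from where it was at the start of the episode above 0.015 m).
It also fails if it takes over 58 s, if anything falls off the work surface, if the arm or the gripper's body presses on something with over 40 N, if the wrist force passes 120 N, or if a joint passes its speed limit or range.

## Working session

There is one attempt and no reset: what is moved stays moved. The work goes in short steps, Python scripts to look and compute and a tool call to move; the robot and the scene stay as the last step left them, time stands still between calls to the robot, and variables do not carry over. Pictures are saved under pics/ and viewed, at most 10 in all, crops included, and the job is handed in when it is done.

Besides the shell and the picture viewer there is one more tool, called after ">>>" by a JSON object that holds its "name" and its "arguments", one argument or row to a line. arm_command: Moves the arm, as the interface text tells. Its arguments: {"type":"object","properties":{"targets":{"type":"array","items":{"type":"array","items":{"type":"number"}}}},"required":["targets"]}

```bash
mkdir -p pics; ls; python3 - <<'E'
from cell import env
import cv2,numpy as np
for n in("scene","top"):
    c=env.read_camera(n);cv2.imwrite(f"pics/{n}0.png",c["frame"][:,:,::-1])
    print(n,c["vertical_fov"],c["cx"],c["cy"],np.round(c["world_from_camera"],4).tolist())
print(env.state())
E
```

```text
pics
scene 44.55066191076061 285.98742711068184 207.5102708624691 [[-0.802, 0.5137, -0.3047, 1006.5997], [0.5971, 0.7023, -0.3876, 576.3791], [0.0149, -0.4928, -0.87, 1213.7891], [0.0, 0.0, 0.0, 1.0]]
top 50.82713013649412 279.72403320354084 212.28489108322157 [[-0.0056, -0.982, 0.1886, 452.7803], [-1.0, 0.0053, -0.0017, 57.7506], [0.0007, -0.1886, -0.982, 933.3177], [0.0, 0.0, 0.0, 1.0]]
{'t': 0.1, 'joints': array([-1.32561347e+00,  4.91467567e-01,  1.55940349e+00, -1.67421118e-05,
        1.09169973e+00, -1.05555484e-01]), 'qvel': array([-0.00010568,  0.00035589, -0.00096909,  0.00169272, -0.00151888,
       -0.00062042]), 'tau': array([ 3.33039141e-03, -6.13623691e+01, -2.58605361e+01,  6.94497395e-02,
        4.70244011e-02, -5.37467065e-05]), 'eef_pos': array([ 214.72669199, -586.68943259,  186.13474258]), 'tcp_rot': array([-3.14061841e+00, -8.82880651e-05,  3.50746022e-01]), 'ft_force': array([-1.07190992, -0.25779472,  0.19465471]), 'moment': array([ 0.03789653,  0.068034  , -0.05550111]), 'grip_force': 0.0, 'opening': 0.9976901647649615}
```

View pics/top0.png

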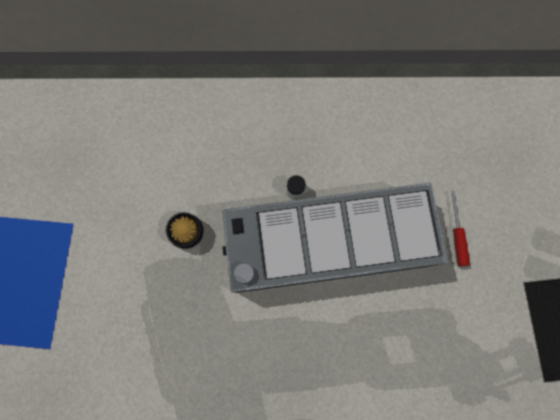

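View pics/scene0.png

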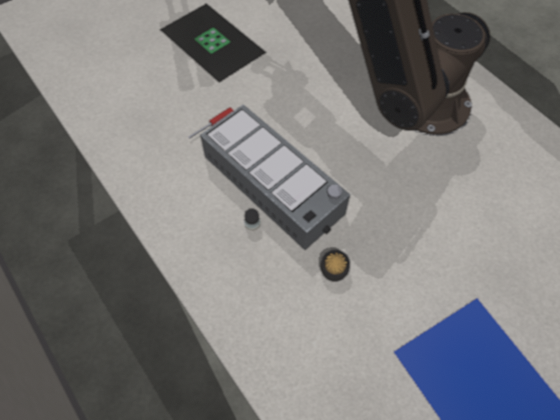

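The top view shows the box turned a few degrees. The four bright covers lie at about (282,243), (326,238), (370,231) and (414,226), with the ribbed ends up in the picture. The tin is at (244,273), the jar at (296,185), the pot at (184,230) and the screwdriver at (459,235). The scene view agrees with this.

```bash
cat > h.py <<'E'
from cell import env
import cv2,numpy as np
from scipy.spatial.transform import Rotation as R
def ray(c,uv,z,M=None):
    M=c["world_from_camera"] if M is None else M
    f=c["frame"].shape[0]/2/np.tan(np.radians(c["vertical_fov"])/2)
    d=M[:3,:3]@np.array([(uv[0]-c["cx"])/f,(uv[1]-c["cy"])/f,1]);o=M[:3,3]
    return o+d*(z-o[2])/d[2]
def pose():
    s=env.state();return s["eef_pos"],R.from_euler("xyz",s["tcp_rot"]),s
def to_tool(p):
    e,r,s=pose();return r.inv().apply(np.array(p)-e)
E
python3 - <<'E'
from h import *
for n,roi in(("top",(250,180,195,105)),("scene",(195,100,140,115))):
    c=env.read_camera(n);g=cv2.cvtColor(c["frame"],cv2.COLOR_RGB2GRAY)
    x,y,w,h=roi;m=np.zeros_like(g);m[y:y+h,x:x+w]=(g[y:y+h,x:x+w]>150)*255
    if n=="top": hull=np.array([[252,207],[432,186],[446,262],[262,284]])
    else: hull=np.array([[200,135],[243,102],[335,185],[300,212]])
    k=np.zeros_like(g);cv2.fillConvexPoly(k,hull,255);m&=k
    cs=[q for q in cv2.findContours(m,cv2.RETR_EXTERNAL,cv2.CHAIN_APPROX_NONE)[0] if cv2.contourArea(q)>300]
    for q in cs:
        P=np.array([ray(c,p[0],105)[:2] for p in q],np.float32)
        print(n,cv2.contourArea(q),cv2.minAreaRect(P))
    print(env.state()["t"])
c=env.read_camera("top")
for nm,uv,z in(("tin",(244,273),124),("jar",(296,185),48),("pot",(184,230),56),("sd",(459,235),15)):print(nm,ray(c,uv,z))
E
```

```text
top 2176.0 ((553.8834838867188, 53.09175109863281), (120.03155517578125, 67.34283447265625), 7.2926812171936035)
top 2165.5 ((564.6290893554688, -30.114227294921875), (120.17929077148438, 67.62289428710938), 7.29324197769165)
top 2143.0 ((575.3386840820312, -113.33474731445312), (120.23766326904297, 67.47018432617188), 7.334986209869385)
top 2124.0 ((585.9273681640625, -196.42010498046875), (120.11662292480469, 67.26045227050781), 7.294063568115234)
0.15
scene 1020.5 ((553.254638671875, 51.582984924316406), (119.08882904052734, 70.1958236694336), 7.142179012298584)
scene 1009.5 ((565.8822631835938, -31.470081329345703), (122.91241455078125, 70.34669494628906), 7.2865891456604)
scene 949.0 ((576.6082153320312, -114.65359497070312), (122.8937759399414, 70.66295623779297), 7.425877571105957)
scene 892.0 ((587.6058349609375, -197.39117431640625), (123.36481475830078, 71.31423950195312), 7.749908924102783)
0.2
tin [496.26997582 121.87162716 124.        ]
jar [679.9845671   22.30669746  48.        ]
pot [586.15085287 248.40770184  56.        ]
sd [ 578.64071771 -319.24194207   15.        ]
```

>>> {"name": "arm_command", "arguments": {
  "targets": [
    [46, -20, 0, 3, 0],
    [92, -40, 0, 6, 0],
    [138, -60, 0, 9, 0],
    [184, -80, 0, 12, 0],
    [230, -99, 0, 12.8, 0]
  ]
}}

```text
t: 0.75
eef_pos: [397.5, -413.7, 186.7]
tcp_rot: [3.141, -0.0, 0.125]
ft_force: [1.4, -0.1, -0.5]
opening: 0.633
grip_force: 0.0
```

```bash
cat >> h.py <<'E'
PSI=np.radians(7.3);O=np.array([577.8,-71.4,0]);B=R.from_euler("z",PSI)
def box():
    e,r,s=pose();return B.inv().apply(e-O)
def go(bx,by,z):
    return np.round(to_tool(O+B.apply([bx,by,z])),1)
def st():
    e,r,s=pose();print("t",s["t"],"box",np.round(box(),1),"yaw-psi deg",np.round(np.degrees(s["tcp_rot"][2]-PSI),1),"F",np.round(s["ft_force"],1),"op",round(s["opening"],2))
E
python3 -c "
from h import *
st();print(go(38,-126,186),go(38,-126,125))"
```

```text
t 0.75 box [-222.3 -316.6  186.7] yaw-psi deg -0.1 F [ 1.4 -0.1 -0.5] op 0.63
[ 259.8 -191.2    0.7] [ 259.8 -191.2   61.7]
```

>>> {"name": "arm_command", "arguments": {
  "targets": [
    [40, -29, 0, 0, 0],
    [80, -58, 0, 0, 0],
    [120, -87, 0, 0, 0],
    [160, -116, 0, 0, 0],
    [200, -145, 0, 0, 0]
  ]
}}

```text
t: 1.25
eef_pos: [577.7, -244.3, 186.7]
tcp_rot: [3.141, -0.0, 0.127]
ft_force: [0.5, -1.8, 0.2]
opening: 0.221
grip_force: 0.0
```

>>> {"name": "arm_command", "arguments": {
  "targets": [
    [30, -23, 0, 0, 0],
    [60, -46, 0, 0, 0],
    [60, -46, 30, 0, 0],
    [60, -46, 60, 0, 0],
    [60, -46, 60, 0, 0]
  ]
}}

```text
t: 1.75
eef_pos: [628.4, -191.6, 122.8]
tcp_rot: [-3.138, 0.006, 0.128]
ft_force: [-0.7, -0.3, -0.2]
opening: 0.004
grip_force: 0.0
```

```bash
python3 -c "
from h import *
st();print(go(38,-126,105))
c=env.read_camera('top');s=env.read_camera('scene')
cv2.imwrite('pics/a.png',cv2.resize(np.hstack([c['frame'][150:310,200:480],s['frame'][60:220,130:410]])[:,:,::-1],(800,229)))"
```

```text
t 1.75 box [  34.9 -125.7  122.8] yaw-psi deg 0.0 F [-0.7 -0.3 -0.2] op 0.0
[ 3.2  0.4 17.8]
```

View pics/a.png

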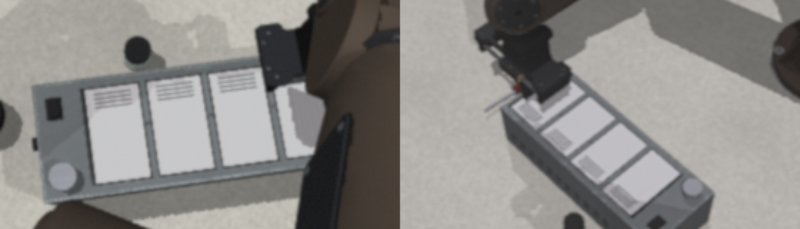

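The gripper is over the back end of the rightmost cover and everything else is undisturbed, so I start pressing.

>>> {"name": "arm_command", "arguments": {
  "targets": [
    [3, 0, 0, 0, 0],
    [3, 0, 5, 0, 0],
    [3, 0, 10, 0, 0],
    [3, 0, 15, 0, 0],
    [3, 0, 15, 0, 0]
  ]
}}

```text
t: 2.35
eef_pos: [632.7, -192.3, 110.9]
tcp_rot: [-3.141, 0.001, 0.127]
ft_force: [0.1, -0.2, 0.6]
opening: 0.003
grip_force: 0.0
```

>>> {"name": "arm_command", "arguments": {
  "targets": [
    [0, 0, 2, 0, 0],
    [0, 0, 4, 0, 0],
    [0, 0, 6, 0, 0],
    [0, 0, 7, 0, 0],
    [0, 0, 7, 0, 0]
  ]
}}

```text
t: 2.85
eef_pos: [633.0, -192.3, 104.5]
tcp_rot: [3.142, 0.0, 0.127]
ft_force: [0.0, -0.4, 0.4]
opening: 0.005
grip_force: 0.0
```

>>> {"name": "arm_command", "arguments": {
  "targets": [
    [0, 0, 1, 0, 0],
    [0, 0, 2, 0, 0],
    [0, 0, 2, 0, 0]
  ]
}}

```text
t: 3.15
eef_pos: [633.0, -192.3, 102.5]
tcp_rot: [3.142, 0.0, 0.127]
ft_force: [0.2, -0.5, 0.8]
opening: 0.001
grip_force: 0.0
```

>>> {"name": "arm_command", "arguments": {
  "targets": [
    [0, 0, 1, 0, 0],
    [0, 0, 2, 0, 0],
    [0, 0, 2, 0, 0]
  ]
}}

```text
t: 3.45
eef_pos: [633.0, -192.3, 100.4]
tcp_rot: [-3.142, 0.0, 0.127]
ft_force: [-0.3, -0.7, 0.0]
opening: 0.006
grip_force: 0.0
```

>>> {"name": "arm_command", "arguments": {
  "targets": [
    [0, 0, 1, 0, 0],
    [0, 0, 2, 0, 0],
    [0, 0, 2, 0, 0]
  ]
}}

```text
t: 3.75
eef_pos: [633.0, -192.3, 98.5]
tcp_rot: [-3.142, 0.0, 0.127]
ft_force: [-0.6, 0.6, 0.1]
opening: 0.001
grip_force: 0.0
```

>>> {"name": "arm_command", "arguments": {
  "targets": [
    [0, 0, 1, 0, 0],
    [0, 0, 2, 0, 0],
    [0, 0, 2, 0, 0]
  ]
}}

```text
t: 4.05
eef_pos: [633.0, -192.3, 96.5]
tcp_rot: [-3.142, 0.0, 0.127]
ft_force: [-0.7, 0.1, -0.3]
opening: 0.003
grip_force: 0.0
```

```bash
python3 -c "
from h import *
st()
c=env.read_camera('wrist');s=env.read_camera('scene')
cv2.imwrite('pics/b.png',np.hstack([cv2.resize(c['frame'],(400,300)),cv2.resize(s['frame'][50:170,170:330],(400,300),interpolation=cv2.INTER_CUBIC)])[:,:,::-1])"
```

```text
t 4.05 box [  39.4 -126.9   96.5] yaw-psi deg -0.0 F [-0.7  0.1 -0.3] op 0.0
```

View pics/b.png

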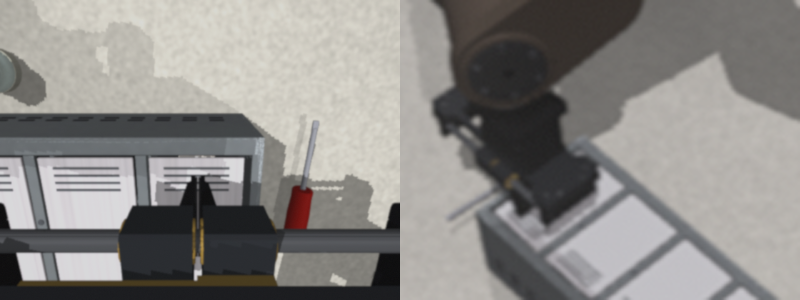

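The fingertip is on the ribs of cover 4, and its back has dipped about 8 mm with almost no force, so this looks like the free one. I continue along the arc.

>>> {"name": "arm_command", "arguments": {
  "targets": [
    [-1, 1, 2, 0, 0],
    [-1, 1, 4, 0, 0],
    [-2, 1, 6, 0, 0],
    [-2, 1, 6, 0, 0]
  ]
}}

```text
t: 4.55
eef_pos: [631.0, -193.6, 90.2]
tcp_rot: [-3.141, 0.001, 0.127]
ft_force: [0.6, -0.7, -0.3]
opening: 0.002
grip_force: 0.0
```

>>> {"name": "arm_command", "arguments": {
  "targets": [
    [-1, 0, 2, 0, 0],
    [-2, 0, 4, 0, 0],
    [-3, 0, 6, 0, 0],
    [-4, 0, 8, 0, 0],
    [-4, 0, 8, 0, 0]
  ]
}}

```text
t: 5.05
eef_pos: [627.0, -194.1, 82.3]
tcp_rot: [-3.141, 0.0, 0.127]
ft_force: [0.8, -0.8, 0.2]
opening: 0.002
grip_force: 0.0
```

```bash
python3 -c "
from h import *
st()
c=env.read_camera('wrist');s=env.read_camera('scene')
cv2.imwrite('pics/c.png',np.hstack([cv2.resize(c['frame'],(400,300)),cv2.resize(s['frame'][50:170,170:330],(400,300),interpolation=cv2.INTER_CUBIC)])[:,:,::-1])"
```

```text
t 5.05 box [  33.2 -128.    82.3] yaw-psi deg -0.0 F [ 0.8 -0.8  0.2] op 0.0
```

View pics/c.png

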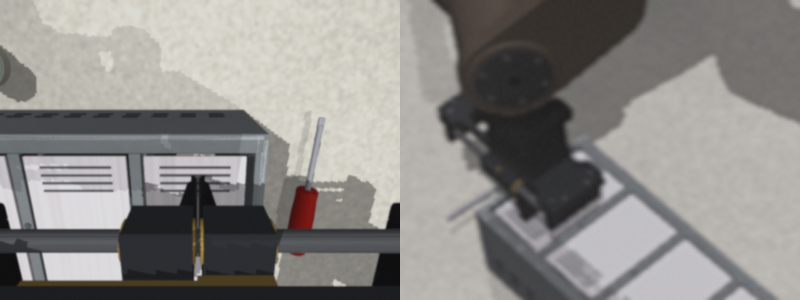

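```bash
cat >> h.py <<'E'
def wproj(c,P):
    e,r,s=pose();H=c["hand_eye"];p=H[:3,:3].T@(r.inv().apply(np.array(P)-e)-H[:3,3])
    f=c["frame"].shape[0]/2/np.tan(np.radians(c["vertical_fov"])/2)
    return np.round([c["cx"]+f*p[0]/p[2],c["cy"]+f*p[1]/p[2],p[2]],1)
def bp(x,y,z): return O+B.apply([x,y,z])
E
python3 -c "
from h import *
c=env.read_camera('wrist');print(c['vertical_fov'],np.round(c['hand_eye'],2).tolist())
print('tcp',wproj(c,pose()[0]))
for y in(-126,-42):
  for dx,dy in((55,36),(55,-36),(38,0)):print(y,dx,dy,wproj(c,bp(dx,y+dy,105)))
for th in(.3,.7):
  for dx,dy in((55,36),(55,-36)):print('th',th,wproj(c,bp(dx*np.cos(th),-126+dy,105-dx*np.sin(th))))
cv2.imwrite('pics/d.png',cv2.resize(c['frame'][130:300,150:390],(800,567),interpolation=cv2.INTER_CUBIC)[:,:,::-1])"
```

```text
58.53921058202301 [[-0.0, -0.96, -0.3, 83.84], [1.0, -0.0, 0.0, -0.28], [-0.0, -0.3, 0.96, -198.56], [0.0, 0.0, 0.0, 1.0]]
tcp [277.  243.8 214.5]
-126 55 36 [200.8 221.5 186.8]
-126 55 -36 [345.2 221.4 186.8]
-126 38 0 [273.1 252.8 191.9]
-42 55 36 [ 32.3 221.5 186.8]
-42 55 -36 [176.7 221.5 186.8]
-42 38 0 [109.  252.8 191.8]
th 0.3 [206.8 215.7 203.1]
th 0.3 [339.7 215.7 203.1]
th 0.7 [213.5 222.1 224.5]
th 0.7 [333.7 222.  224.5]
```

View pics/d.png

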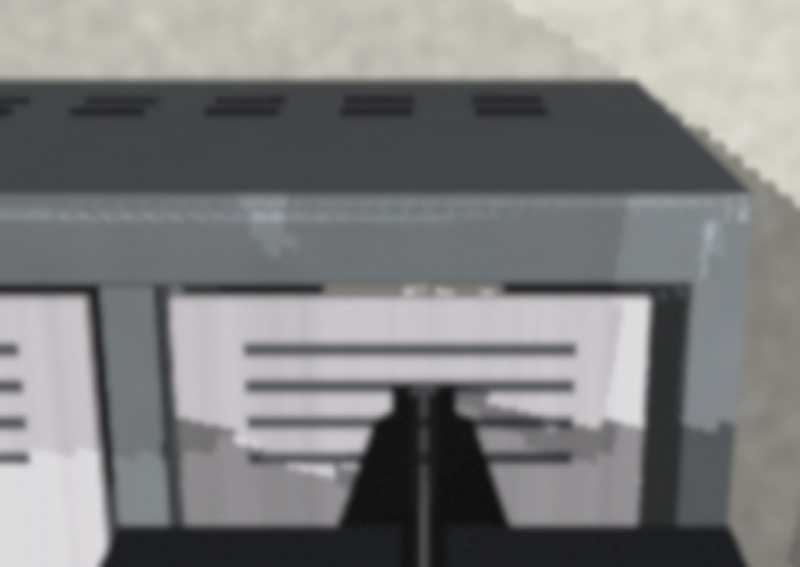

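>>> {"name": "arm_command", "arguments": {
  "targets": [
    [0, 0, -10, 0, 0],
    [0, 0, -30, 0, 0],
    [0, 0, -60, 0, 0],
    [0, 0, -90, 0, 0],
    [0, 0, -90, 0, 0]
  ]
}}

```text
t: 5.7
eef_pos: [629.0, -194.7, 177.8]
tcp_rot: [3.138, -0.006, 0.128]
ft_force: [-1.1, -0.5, -0.8]
opening: 0.005
grip_force: 0.0
```

```bash
python3 -c "
from h import *
st()
c=env.read_camera('wrist')
print('tcp',wproj(c,pose()[0]),[wproj(c,bp(55,y,105)) for y in (-90,-162)])
s=env.read_camera('scene')
cv2.imwrite('pics/e.png',np.hstack([cv2.resize(c['frame'][90:330,120:440],(400,300)),cv2.resize(s['frame'][70:190,180:340],(400,300),interpolation=cv2.INTER_CUBIC)])[:,:,::-1])"
```

```text
t 5.7 box [  35.1 -128.9  177.8] yaw-psi deg 0.0 F [-1.1 -0.5 -0.8] op 0.01
tcp [277.  243.8 214.5] [array([224.5, 180.6, 275.6]), array([322.4, 180.6, 275.8])]
```

View pics/e.png

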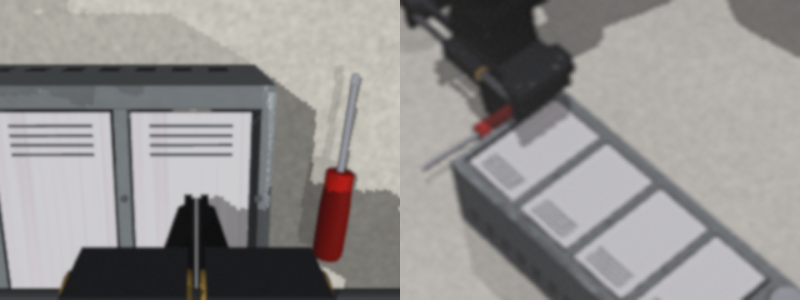

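The tip sits at the same pixel (row 246) when raised and the cover is still flush. So the real fingertips end some 25 mm above the stated TCP, and nothing has touched yet. I continue down until I feel contact.

>>> {"name": "arm_command", "arguments": {
  "targets": [
    [5, -2, 30, 0, 0],
    [5, -2, 60, 0, 0],
    [5, -2, 80, 0, 0],
    [5, -2, 88, 0, 0],
    [5, -2, 88, 0, 0]
  ]
}}

```text
t: 6.3
eef_pos: [631.3, -191.3, 83.1]
tcp_rot: [-3.14, 0.003, 0.127]
ft_force: [0.5, -0.2, 0.4]
opening: 0.002
grip_force: 0.0
```

>>> {"name": "arm_command", "arguments": {
  "targets": [
    [0, 0, 1, 0, 0],
    [0, 0, 2, 0, 0],
    [0, 0, 3, 0, 0],
    [0, 0, 3, 0, 0]
  ]
}}

```text
t: 6.7
eef_pos: [632.1, -191.6, 82.1]
tcp_rot: [3.141, -0.001, 0.127]
ft_force: [0.6, -0.6, -0.2]
opening: 0.003
grip_force: 0.0
```

>>> {"name": "arm_command", "arguments": {
  "targets": [
    [0, 0, 1, 0, 0],
    [0, 0, 2, 0, 0],
    [0, 0, 2, 0, 0]
  ]
}}

```text
t: 7.0
eef_pos: [631.9, -191.5, 79.5]
tcp_rot: [3.142, 0.0, 0.127]
ft_force: [0.1, -0.8, 0.5]
opening: 0.006
grip_force: 0.0
```

>>> {"name": "arm_command", "arguments": {
  "targets": [
    [0, 0, 1, 0, 0],
    [0, 0, 1, 0, 0]
  ]
}}

```text
t: 7.2
eef_pos: [631.9, -191.5, 78.5]
tcp_rot: [3.142, 0.0, 0.127]
ft_force: [0.2, -0.7, -0.2]
opening: 0.004
grip_force: 0.0
```

>>> {"name": "arm_command", "arguments": {
  "targets": [
    [0, 0, 1, 0, 0],
    [0, 0, 1, 0, 0]
  ]
}}

```text
t: 7.4
eef_pos: [631.9, -191.5, 77.5]
tcp_rot: [-3.142, 0.0, 0.127]
ft_force: [0.7, -0.7, 0.7]
opening: 0.005
grip_force: 0.0
```

>>> {"name": "arm_command", "arguments": {
  "targets": [
    [0, 0, 1, 0, 0],
    [0, 0, 2, 0, 0],
    [0, 0, 2, 0, 0]
  ]
}}

```text
t: 7.7
eef_pos: [632.0, -191.5, 75.6]
tcp_rot: [3.141, -0.0, 0.127]
ft_force: [-0.1, -0.4, 1.1]
opening: 0.005
grip_force: 0.6
```

>>> {"name": "arm_command", "arguments": {
  "targets": [
    [0, 0, 1, 0, 0],
    [0, 0, 2, 0, 0],
    [0, 0, 2, 0, 0]
  ]
}}

```text
t: 8.0
eef_pos: [632.0, -191.5, 73.5]
tcp_rot: [3.141, 0.0, 0.127]
ft_force: [-0.0, 1.1, 1.4]
opening: 0.006
grip_force: 0.7
```

>>> {"name": "arm_command", "arguments": {
  "targets": [
    [0, 0, 1, 0, 0],
    [0, 0, 1, 0, 0]
  ]
}}

```text
t: 8.2
eef_pos: [631.9, -191.5, 72.5]
tcp_rot: [3.142, 0.0, 0.127]
ft_force: [-0.4, 0.4, 1.3]
opening: 0.004
grip_force: 0.8
```

```bash
python3 -c "
from h import *
st()
c=env.read_camera('wrist');np.save('w.npy',c['frame'])
print('tcp',wproj(c,pose()[0]),[wproj(c,bp(55,y,105)) for y in (-90,-162)])
s=env.read_camera('scene')
cv2.imwrite('pics/f.png',np.hstack([cv2.resize(c['frame'][150:300,180:380],(400,300)),cv2.resize(s['frame'][70:190,180:340],(400,300),interpolation=cv2.INTER_CUBIC)])[:,:,::-1])"
```

```text
t 8.2 box [  38.4 -126.    72.5] yaw-psi deg -0.0 F [-0.4  0.4  1.3] op 0.0
tcp [277.  243.8 214.5] [array([201.6, 238.3, 178.6]), array([352.6, 238.2, 178.6])]
```

View pics/f.png

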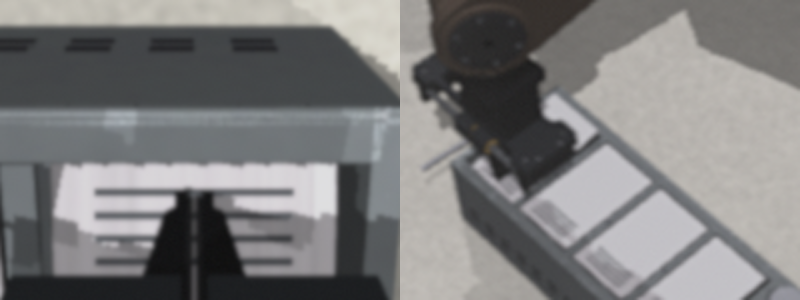

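Contact shows at TCP z ≈ 76: the back keeps giving at a steady 1.3 N, and the cover's back edge is now under the rim and narrower (140 px, against 151 px if shut). Cover 4 is the free one, so I press further along its arc.

>>> {"name": "arm_command", "arguments": {
  "targets": [
    [0, 0, 2, 0, 0],
    [-1, 0, 4, 0, 0],
    [-1, 0, 6, 0, 0],
    [-2, 0, 8, 0, 0],
    [-2, 0, 8, 0, 0]
  ]
}}

```text
t: 8.8
eef_pos: [629.9, -191.7, 64.2]
tcp_rot: [-3.142, 0.0, 0.127]
ft_force: [1.2, -0.5, 1.4]
opening: 0.004
grip_force: 0.5
```

>>> {"name": "arm_command", "arguments": {
  "targets": [
    [-1, 0, 2, 0, 0],
    [-2, 0, 4, 0, 0],
    [-3, 0, 6, 0, 0],
    [-4, 0, 8, 0, 0],
    [-4, 0, 8, 0, 0]
  ]
}}

```text
t: 9.3
eef_pos: [625.7, -192.2, 56.2]
tcp_rot: [-3.141, 0.001, 0.127]
ft_force: [1.1, 0.0, 0.5]
opening: 0.005
grip_force: 0.4
```

>>> {"name": "arm_command", "arguments": {
  "targets": [
    [-1, 0, 2, 0, 0],
    [-2, 0, 4, 0, 0],
    [-2, 0, 4, 0, 0]
  ]
}}

```text
t: 9.6
eef_pos: [623.8, -192.5, 52.3]
tcp_rot: [-3.141, 0.0, 0.127]
ft_force: [1.4, 0.0, 0.9]
opening: 0.006
grip_force: 0.5
```

>>> {"name": "arm_command", "arguments": {
  "targets": [
    [0, 0, -10, 0, 0],
    [0, 0, -30, 0, 0],
    [0, 0, -60, 0, 0],
    [0, 0, -100, 0, 0],
    [0, 0, -130, 0, 0]
  ]
}}

```text
t: 10.1
eef_pos: [624.1, -192.5, 185.5]
tcp_rot: [3.141, -0.001, 0.127]
ft_force: [-0.3, 0.8, -0.8]
opening: 0.002
grip_force: 0.0
```

>>> {"name": "arm_command", "arguments": {
  "targets": [
    [-30, 0, 0, 0, 0],
    [-70, 0, 0, 0, 0],
    [-110, 0, 0, 0, 0],
    [-130, 0, 0, 0, 0],
    [-130, 0, 0, 0, 0]
  ]
}}

```text
t: 10.6
eef_pos: [493.1, -209.1, 183.7]
tcp_rot: [3.141, 0.0, 0.126]
ft_force: [0.7, -0.5, -0.7]
opening: 0.008
grip_force: 0.0
```

```bash
python3 -c "
from h import *
st()
c=env.read_camera('wrist')
for th in (.5,.7,.9,1.1):
  print(th,[wproj(c,bp(-70*np.cos(th),-126+d,105+70*np.sin(th)))[:2] for d in (36,-36)],wproj(c,bp(0,-90,105))[:2])
s=env.read_camera('scene')
cv2.imwrite('pics/g.png',np.hstack([cv2.resize(c['frame'],(400,300)),cv2.resize(s['frame'][70:190,180:340],(400,300),interpolation=cv2.INTER_CUBIC)])[:,:,::-1])"
```

```text
t 10.6 box [-101.5 -125.9  183.7] yaw-psi deg -0.1 F [ 0.7 -0.5 -0.7] op 0.01
0.5 [array([221.7, 162.9]), array([331.3, 162.7])] [224.4  66.4]
0.7 [array([218.5, 153.7]), array([334.4, 153.5])] [224.4  66.4]
0.9 [array([215.3, 139.4]), array([337.6, 139.2])] [224.4  66.4]
1.1 [array([212.1, 119.9]), array([340.7, 119.7])] [224.4  66.4]
```

View pics/g.png

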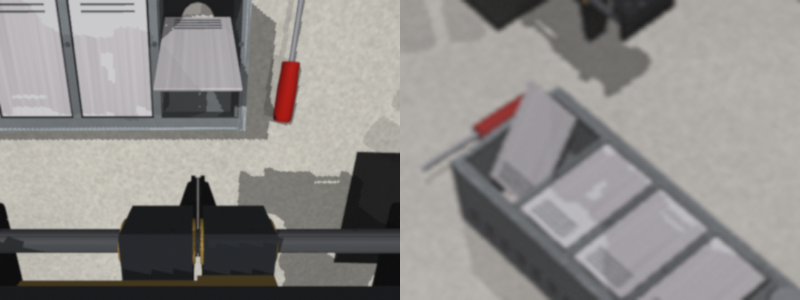

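The cover stands at about 1.05 rad: its front edge is at row 125 in the wrist view and is 123 px wide. I now descend in front of it and push the edge back while rising.

>>> {"name": "arm_command", "arguments": {
  "targets": [
    [0, 0, 30, 0, 0],
    [0, 0, 54, 0, 0],
    [20, 0, 54, 0, 0],
    [40, 0, 54, 0, 0],
    [40, 0, 54, 0, 0]
  ]
}}

```text
t: 11.2
eef_pos: [537.4, -203.6, 128.1]
tcp_rot: [3.141, -0.001, 0.129]
ft_force: [-0.1, 0.1, 0.2]
opening: 0.007
grip_force: 0.0
```

>>> {"name": "arm_command", "arguments": {
  "targets": [
    [4, 0, 0, 0, 0],
    [8, 0, 0, 0, 0],
    [12, 0, 0, 0, 0],
    [16, 0, -1, 0, 0],
    [16, 0, -1, 0, 0]
  ]
}}

```text
t: 11.7
eef_pos: [551.0, -202.0, 129.9]
tcp_rot: [3.141, -0.0, 0.127]
ft_force: [-0.2, -0.3, 0.1]
opening: 0.004
grip_force: 0.0
```

>>> {"name": "arm_command", "arguments": {
  "targets": [
    [3, 0, -1, 0, 0],
    [6, 0, -2, 0, 0],
    [9, 0, -3, 0, 0],
    [12, 0, -4, 0, 0],
    [12, 0, -4, 0, 0]
  ]
}}

```text
t: 12.2
eef_pos: [563.0, -200.4, 133.8]
tcp_rot: [3.141, -0.001, 0.128]
ft_force: [-0.1, 0.6, 0.9]
opening: 0.004
grip_force: 0.0
```

>>> {"name": "arm_command", "arguments": {
  "targets": [
    [3, 0, 0, 0, 0],
    [6, 0, 0, 0, 0],
    [9, 0, -1, 0, 0],
    [12, 0, -1, 0, 0],
    [12, 0, -1, 0, 0]
  ]
}}

```text
t: 12.7
eef_pos: [574.9, -198.8, 134.6]
tcp_rot: [3.141, -0.0, 0.128]
ft_force: [0.1, -0.1, -0.7]
opening: 0.005
grip_force: 0.0
```

```bash
python3 -c "
from h import *
st()
c=env.read_camera('wrist')
s=env.read_camera('scene')
for th in (1.05,1.3,1.45,1.57):
  print(th,[wproj(c,bp(-70*np.cos(th),-126+d,105+70*np.sin(th)))[:2] for d in (36,-36)])
cv2.imwrite('pics/h.png',np.hstack([cv2.resize(c['frame'],(400,300)),cv2.resize(s['frame'][70:190,180:340],(400,300),interpolation=cv2.INTER_CUBIC)])[:,:,::-1])"
```

```text
t 12.7 box [ -19.1 -126.   134.6] yaw-psi deg 0.0 F [ 0.1 -0.1 -0.7] op 0.01
1.05 [array([205.9, 296.1]), array([348.4, 296.1])]
1.3 [array([201.4, 273.6]), array([352.9, 273.5])]
1.45 [array([199.3, 255.6]), array([355.1, 255.5])]
1.57 [array([197.9, 239.1]), array([356.5, 239.1])]
```

View pics/h.png

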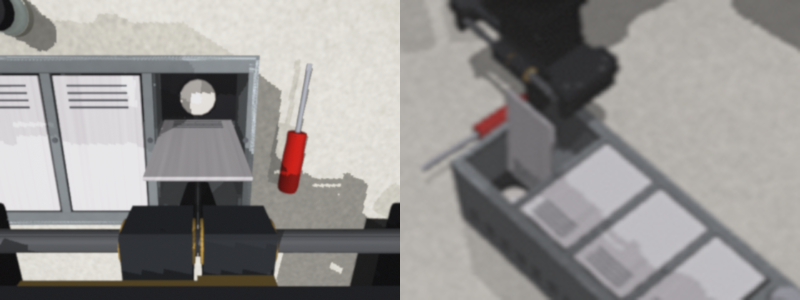

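The cover is now nearly upright at about 1.5 rad (edge at row 249). I back straight off and up.

>>> {"name": "arm_command", "arguments": {
  "targets": [
    [2, 0, 0, 0, 0],
    [-5, 0, 0, 0, 0],
    [-25, 0, 0, 0, 0],
    [-60, 0, 0, 0, 0],
    [-90, 0, 0, 0, 0]
  ]
}}

```text
t: 13.3
eef_pos: [483.4, -210.1, 134.5]
tcp_rot: [-3.141, 0.0, 0.128]
ft_force: [-0.3, -0.1, -0.2]
opening: 0.006
grip_force: 0.0
```

>>> {"name": "arm_command", "arguments": {
  "targets": [
    [-10, 0, -20, 0, 0],
    [-10, 0, -60, 0, 0],
    [-10, 0, -60, 0, 0],
    [-10, 0, -60, 0, 0],
    [-10, 0, -60, 0, 0]
  ]
}}

```text
t: 13.8
eef_pos: [474.7, -211.3, 193.8]
tcp_rot: [-3.141, 0.001, 0.127]
ft_force: [-0.4, -0.2, 0.8]
opening: 0.005
grip_force: 0.0
```

```bash
python3 -c "
from h import *
st()
c=env.read_camera('wrist');g=cv2.cvtColor(c['frame'],cv2.COLOR_RGB2GRAY)
for th in (1.05,1.3,1.45,1.57):
  print(th,[wproj(c,bp(-70*np.cos(th),-126+d,105+70*np.sin(th)))[:2] for d in (36,-36)])
print(list(enumerate(g[:, 270:285].mean(1).astype(int)))[0:200:3])"
```

```text
t 13.8 box [-120.  -125.6  193.8] yaw-psi deg 0.0 F [-0.4 -0.2  0.8] op 0.01
1.05 [array([215.2,  88. ]), array([340.2,  88. ])]
1.3 [array([211.8,  57. ]), array([343.7,  57. ])]
1.45 [array([210.2,  35.9]), array([345.4,  35.9])]
1.57 [array([209.2,  18.4]), array([346.4,  18.3])]
[(0, np.int64(196)), (3, np.int64(204)), (6, np.int64(205)), (9, np.int64(205)), (12, np.int64(204)), (15, np.int64(200)), (18, np.int64(199)), (21, np.int64(198)), (24, np.int64(194)), (27, np.int64(203)), (30, np.int64(180)), (33, np.int64(80)), (36, np.int64(73)), (39, np.int64(67)), (42, np.int64(20)), (45, np.int64(46)), (48, np.int64(65)), (51, np.int64(64)), (54, np.int64(64)), (57, np.int64(64)), (60, np.int64(64)), (63, np.int64(64)), (66, np.int64(65)), (69, np.int64(65)), (72, np.int64(64)), (75, np.int64(64)), (78, np.int64(64)), (81, np.int64(64)), (84, np.int64(65)), (87, np.int64(65)), (90, np.int64(65)), (93, np.int64(69)), (96, np.int64(64)), (99, np.int64(64)), (102, np.int64(64)), (105, np.int64(65)), (108, np.int64(66)), (111, np.int64(70)), (114, np.int64(66)), (117, np.int64(64)), (120, np.int64(64)), (123, np.int64(64)), (126, np.int64(64)), (129, np.int64(68)), (132, np.int64(64)), (135, np.int64(62)), (138, np.int64(92)), (141, np.int64(121)), (144, np.int64(120)), (147, np.int64(120)), (150, np.int64(123)), (153, np.int64(137)), (156, np.int64(121)), (159, np.int64(122)), (162, np.int64(125)), (165, np.int64(122)), (168, np.int64(123)), (171, np.int64(124)), (174, np.int64(131)), (177, np.int64(188)), (180, np.int64(195)), (183, np.int64(194)), (186, np.int64(197)), (189, np.int64(194)), (192, np.int64(195)), (195, np.int64(195)), (198, np.int64(195))]
```

```bash
python3 -c "
from cell import env
print(env.job_done())"
```

```text
the job is handed in; nothing more can be done
None
```

I found the free socket under cover 4 (rightmost), tipped that cover to about 1.48 rad by the last camera reading, left it standing, and handed the job in at about 14 s; the hand-in returned no verdict.

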